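# Press the asset tag onto a portable drive with the pedal press

### The arm

A 7-joint arm with a two-finger parallel gripper is mounted at the origin on the work surface; the furniture and walls round the work are solid. World frame = base frame: x ahead of the robot, y to its left, z up, the work surface at z = 0. Lengths are in m, angles in rad, forces in N, time in s.
With the tool pointing down it reaches from about 0.425 to 0.925 m from the base axis. Payload 6.8 kg.
Tool frame: the origin (TCP) lies midway between the tips of the shut fingers; the grasp point (between the pads) lies 19 mm behind it; z points along the fingers, y is the line along which they close (so a half turn about z gives the same grasp; the last joint's range is limited). The gripper opens to 85 mm and grips with 20 to 120 N. Pads are 22 mm wide; open, the fingers measure 114 mm over their backs; the gripper's body (76 mm by 85 mm) begins 54 mm behind the grasp point. The pads swing forward as they close: fully open they stand 13 mm farther back than shut.
Start: joints at [-1.406, 0.477, 0.022, 1.555, -0.011, 1.109, -0.083], TCP at [0.182, 0.65, 0.231] pointing down, gripper open.
Joint ranges: [-2.96, 2.96], [-0.34, 2.1], [-1.41, 1.46], [0.24, 2.44], [-1.37, 4.51], [0.17, 1.92], [-2.96, 2.96]. Speed limits (rad/s): [2.39, 2.39, 3.14, 3.14, 3.14, 3.14, 3.14].

### API

Orientations are given as a rotation vector (axis times angle).
In Python, from bench import r gives the robot as it stands. The module is installed in compiled form; this text tells all that it offers.
- The arm moves only by the tool apply_moves, never from a script. Its argument "rows" is a list of rows, each a list of 6 numbers: the shift along the tool's x, y, z scaled (see below), then the turn, a rotation vector about the tool's x, y, z scaled (see below). A call has 1 to 5 rows; each row is the pose to reach, as a shift and turn from the pose commanded when the call began, along the tool's axes at that moment; what a row does not reach only later rows make up. The controller multiplies each number of a shift by 0.25 m and each number of a turn by 90 degrees. A row lasts 1/8 s, in which the tool goes at most 62.5 mm and 10.7 degrees, less where a joint would pass 70% of its speed; a pose out of reach is approached as far as the arm can. A call with a number of a shift or a turn outside -1 to 1 is refused whole. A call with a gripper value outside its range is refused whole. "claw" is the opening, from 0 (shut) to 1 (fully open), set as the call begins (left out, the last holds). The fingers move at their own pace and stop on an object; "newtons" is the grip in N (left out, the last holds). Time passes only in rows, so rows that repeat a pose let the fingers close. It gives the time, the measured TCP pose, the force, the opening and the grip force at its end, in the units of the state.
- r.get_obs(): the state, without advancing time (a new reading comes with each control period).
- r.grab_frame(name): name is "scene" or "top"; returns a dict with "pixels" (384x512x3 uint8, red, green, blue), "intrinsics" (3x3 intrinsics, pixels), "eye" and "attitude" of the camera in the world. Camera axes: x right, y up, looking along -z (the intrinsics and any distortion apply to the point x, -y, -z); pixel columns grow to the right and rows downward; lengths in m; the calibration is good to about 2 mm. A picture is of the moment at which its call begins. There is no depth.
- r.hand_in(): hands the job in; it is judged then, once.
Trained networks look in a picture, given as the dict that the camera call returned (one of the last four; its "shot" number tells which), for a name from the list of things; names that differ only in an ending like _2 or _b are one class to them, and where a whole thing is asked for, a point or a joint stands for the part that bears it (a point fixed in the world has none). Each returns a list of dicts, best first, with "conf" (0 to 1); they miss things now and then, are a little off and sometimes report something else, mostly with a low value. They report only what shows in the picture. A call takes as long as a camera call. They do not tell look-alikes from the thing itself.
- r.search_frame(picture, thing): "rect" ([left, top, width, height] in pixels, round what is visible of it).
- r.outline_of(picture, thing): "pixels" (384x512 bool, what is visible of it) and "rect" ([left, top, width, height] in pixels, round what is visible of it).
- r.landmark_of(picture, thing): "point" ([column, row] in pixels: a listed point, or the origin of a listed thing).
The state is a dict: "clock": time; "joints": joint angles; "qvel": joint speeds; "tau": joint torques, N m; "tcp_pos": TCP position; "orientation": TCP orientation; "contact_force": force on the tool from outside, world axes, zero at the start; "moment": the same for the moment, N m; "grip_width": finger opening in m; "gripper_force": force on a finger pad.
Only numpy, scipy, OpenCV 4.12 (cv2) and the standard library are available. Lean on these libraries where they do the work, as an engineer would, in place of code of your own. Each camera call takes 0.05 s, during which the arm holds its last target. There are 200 camera calls.

### The job

The metal asset tag on the portable drive still has to be pressed down hard. Push the drive along the bed of the little desk press until it is fully home against the end fence, then press the press's spring pedal down to its stop, where the rubber foot bears firmly on the drive, keep it firmly down for about a second without forcing it, and let the pedal come all the way up again. Leave the drive home in the press and do not disturb the glue stick, the binder clip or the eraser beside it.

Things in the scene. Friction and masses are not known exactly. Their poses are not given: they have to be found in the camera images.
- press: grey desk press, fixed; base 190 x 112 x 12 mm. Origin: centre of its underside on the worktop. +x is the direction in which the drive is pushed in, to the fence; z up. The pedal's hinge line runs along x at y = +64, z = 64 mm; its arm (24 mm wide, centred at x = +45 mm) crosses over the bed near the fence to the tread on the -y side, which hangs free above the worktop.
- bed_home (a point): point on the bed's top where the drive's origin lies when fully home; axes as the press. Aluminium bed 90 mm wide, its top 20 to 28 mm above the worktop (set differently each time). Side rails 8 mm high, 80 mm apart, begin 86 mm before this point; the bed's open front edge is 101 mm before it (-x); the face of the 13 mm high end fence is 54 mm beyond it (+x).
- drive: flat dark portable drive lying loose on the bed between the rails, 108 (x) x 76 (y) x 14 mm (z), 0.1 to 0.25 kg; origin: centre of its underside. The end with the small bare metal tag (20 x 34 mm, on top) faces the fence (+x). It starts 30 to 65 mm short of home and slides easily (under 3 N) when pushed at its -x end face, until it meets the fence. Short of home, the pedal's foot misses it.
- pedal (a joint): pedal angle, rad: 0 fully up, growing as pressed; springs back when released. With the drive home its stop is where the foot meets the drive, at 0.27 to 0.46 depending on the bed's height (0.50 with nothing under the foot). On the tread the spring takes 2 to 3 N to start, 5 to 7 N just before the stop; at the stop the force rises steeply.
- foot (a point): lowest point, at rest, of the domed rubber foot (24 mm diameter) under the pedal arm, 64 mm from the hinge; moves with the pedal. At the stop each further newton on the tread puts 2 to 2.5 N on the drive. A firm press is 15 to 20 N on the tread (at least 10 N of foot on drive is needed); over 30 N on the tread (70 N on the drive) would damage the drive.
- tread (a point): centre of the top of the pedal's ribbed dark tread plate, 64 mm (press x) x 44 mm, 158 mm from the hinge; moves with the pedal. At rest it is about 130 mm above the worktop, sloping 0.34 rad (rising away from the hinge), axes as the press; it sinks 40 to 70 mm to the stop, where it is about level. The room's wall rises behind the press at about x = 0.7 m of the robot frame.
- glue: glue stick standing upright beyond the tread, 28 mm diameter, 95 mm high; origin: centre of its underside. Not to be disturbed.
- clip: black binder clip standing on the worktop near the tread, 25 x 32 x 47 mm; origin: centre of its underside. Not to be disturbed.
- rubber_eraser: blue and white eraser lying on the other side of the press, 46 x 22 x 13 mm; origin: centre of its underside. Not to be disturbed.
Things that resemble listed ones, but are neither listed nor needed, are in the scene too. Of the things like the part that bears bed_home, leave any that is blue; of the rest the larger one is meant.

How it is judged:
On the way, in this order (a step that is already met when the one before it is completed fails the run):
1. the drive is home against the fence, the pedal up (x of drive in the frame of bed_home above -0.003 m and value of joint pedal below 0.1 rad), for 0.2 s.
2. the pedal is held at its stop, its foot bearing on the drive with at least 10 N for half a second, the drive home (contact force between pedal and drive above 10 N and value of joint pedal above 0.22 rad and x of drive in the frame of bed_home above -0.003 m), for 0.5 s.
At the end, for the whole second after the job is handed in: the drive lies at rest on the bed, home within 3 mm of the fence, and the pedal is fully up again (within 0.04 rad) after it was held at its stop with at least 10 N of foot on drive for 0.5 s (value of joint pedal below 0.04 rad and distance between drive and bed_home below 0.005 m and x of drive in the frame of bed_home above -0.003 m and linear speed of drive below 0.02 m/s); the robot touches nothing.
It fails at once if the foot presses the drive with more than 70 N (contact force between pedal and drive above 70 N).
It fails at once if the glue stick is moved by more than 20 mm or tipped (distance of glue from where it was at the start of the episode above 0.02 m or angle between glue's own z axis and vertical above 0.5 rad).
It fails at once if the binder clip is moved by more than 20 mm (distance of clip from where it was at the start of the episode above 0.02 m).
It fails at once if the eraser is moved by more than 20 mm (distance of rubber_eraser from where it was at the start of the episode above 0.02 m).
It also fails if it takes over 53 s, if anything falls off the work surface, if the arm or the gripper's body presses on something with over 40 N, if the wrist force passes 120 N, or if a joint passes its speed limit or range.

## Working session

There is one attempt and no reset: what is moved stays moved. The work goes in short steps, Python scripts to look and compute and a tool call to move; the robot and the scene stay as the last step left them, time stands still between calls to the robot, and variables do not carry over. Pictures are saved under pics/ and viewed, at most 10 in all, crops included, and the job is handed in when it is done.

Besides the shell and the picture viewer there is one more tool, called after "Emit:" as name(argument=value, ...), one argument or row to a line, values as JSON. apply_moves: Moves the arm, as the interface text tells. Its arguments: {"type":"object","properties":{"rows":{"type":"array","items":{"type":"array","items":{"type":"number"}}},"claw":{"type":"number"},"newtons":{"type":"number"}},"required":["rows"]}

```bash
mkdir -p pics
cat > h.py <<'E'
from bench import r
import numpy as np, cv2
from scipy.spatial.transform import Rotation as R
def att(p):
    a=np.array(p["attitude"],float)
    if a.shape==(3,3): return a
    return (R.from_rotvec(a) if a.size==3 else R.from_quat(a)).as_matrix()
def proj(p,X):
    c=(np.atleast_2d(X)-np.array(p["eye"]))@att(p); K=np.array(p["intrinsics"])
    q=np.c_[c[:,0],-c[:,1],-c[:,2]]@K.T
    return q[:,:2]/q[:,2:]
def onz(p,uv,z):
    K=np.array(p["intrinsics"]); d=np.linalg.inv(K)@[uv[0],uv[1],1]
    d=att(p)@[d[0],-d[1],-d[2]]; e=np.array(p["eye"])
    return e+d*(z-e[2])/d[2]
def save(p,n,box=None,s=1):
    im=cv2.cvtColor(p["pixels"],cv2.COLOR_RGB2BGR)
    if box: l,t,w,h=box; im=im[t:t+h,l:l+w]
    cv2.imwrite("pics/"+n,cv2.resize(im,None,fx=s,fy=s,interpolation=cv2.INTER_CUBIC))
E
python3 - <<'E'
from h import *
o=r.get_obs(); print(o["tcp_pos"],o["orientation"],o["contact_force"])
for n in ("scene","top"):
    p=r.grab_frame(n); save(p,n+"0.png",s=1.5)
    print(n,[k for k in p],p["eye"],np.array(p["attitude"]).tolist(),p["intrinsics"])
    for t in ["press","drive","pedal","glue","clip","rubber_eraser"]:
        print(t,[(np.round(d["rect"]).tolist(),round(d["conf"],2)) for d in r.search_frame(p,t)])
    for t in ["bed_home","drive","foot","tread","press","glue","clip","rubber_eraser"]:
        print(t,[(np.round(d["point"],1).tolist(),round(d["conf"],2)) for d in r.landmark_of(p,t)])
E
```

```text
[0.18171527 0.64944302 0.23029478] [-4.27196255e-01 -3.11230311e+00  2.97598491e-03] [-0.00781467  0.46377097 -0.90349438]
scene ['pixels', 'intrinsics', 'eye', 'attitude', 'shot'] [-0.36132445 -0.91160993  0.87310751] [0.818328098168318, -0.42203530826695235, -0.8921678833633272] [[483.7705856    0.         252.23095386]
 [  0.         483.7705856  195.48939079]
 [  0.           0.           1.        ]]
press [([217.0, 164.0, 84.0, 70.0], 0.57), ([221.0, 179.0, 62.0, 50.0], 0.37)]
drive [([226.0, 192.0, 42.0, 30.0], 0.85), ([283.0, 226.0, 10.0, 17.0], 0.21)]
pedal [([244.0, 170.0, 58.0, 11.0], 0.77), ([190.0, 211.0, 16.0, 12.0], 0.38)]
glue [([316.0, 193.0, 17.0, 34.0], 0.92), ([224.0, 179.0, 62.0, 49.0], 0.28)]
clip []
rubber_eraser [([194.0, 211.0, 13.0, 14.0], 0.65)]
bed_home [([253.6, 195.7], 0.81), ([271.4, 266.0], 0.74), ([183.1, 249.3], 0.73)]
drive [([248.7, 209.6], 0.62)]
foot [([266.7, 183.1], 0.64)]
tread [([291.6, 172.0], 0.95), ([326.4, 224.1], 0.17)]
press [([252.2, 205.1], 0.91), ([288.4, 171.2], 0.52)]
glue [([319.1, 224.3], 0.86)]
clip [([319.2, 225.6], 0.73), ([28
[... 194 characters left out ...]
21, -0.23598834023349155, -1.3350317936213467] [[493.08625163   0.         263.05106328]
 [  0.         493.08625163 192.6853447 ]
 [  0.           0.           1.        ]]
press [([230.0, 143.0, 86.0, 85.0], 0.79)]
drive []
pedal [([237.0, 142.0, 82.0, 30.0], 0.91)]
glue [([239.0, 170.0, 38.0, 50.0], 0.45)]
clip [([306.0, 216.0, 18.0, 12.0], 0.5)]
rubber_eraser [([202.0, 218.0, 18.0, 16.0], 0.74), ([310.0, 212.0, 13.0, 13.0], 0.45)]
bed_home [([315.0, 267.5], 0.75), ([267.0, 179.2], 0.73), ([216.0, 280.1], 0.56)]
drive []
foot []
tread [([303.7, 153.1], 0.58)]
press []
glue [([344.2, 187.2], 0.58), ([262.0, 179.6], 0.16)]
clip [([316.3, 219.2], 0.48)]
rubber_eraser [([211.6, 228.3], 0.46)]
```

```bash
ls pics
```

```text
scene0.png
top0.png
```

View pics/scene0.png

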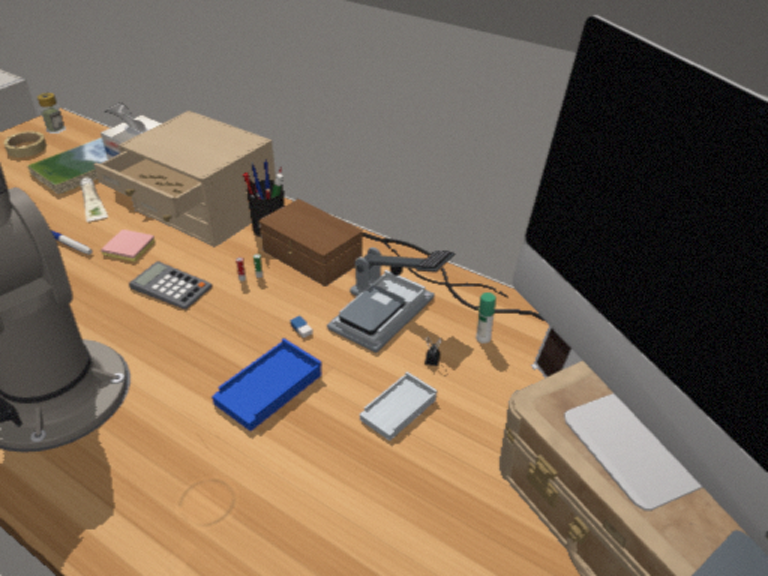

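View pics/top0.png

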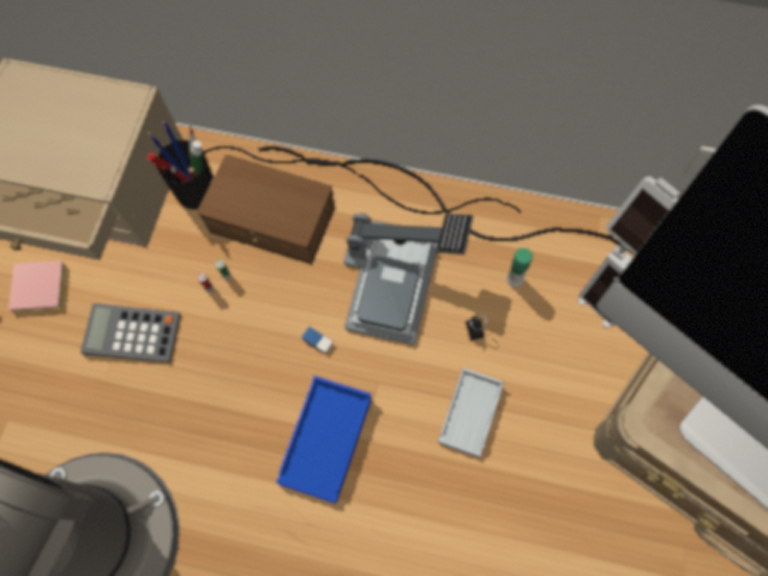

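Both views show three bed-like objects, given here in top-view raw pixels: a blue tray at (215,293), excluded; a small grey tray at (314,276); and the press bed with the drive at (262,190). The press bed is the larger non-blue one, so it is the target. The clip is at (316,219), the glue at (346,180) and the eraser at (212,227). I'll check this in one close crop and fit the pose.

Run:
```python
from h import *
import pickle
ps={n:r.grab_frame(n) for n in("scene","top")}
pickle.dump(ps,open("ps.pkl","wb"))
a=cv2.resize(ps["scene"]["pixels"][150:245,205:305],None,fx=4,fy=4,interpolation=3)
b=cv2.resize(ps["top"]["pixels"][135:230,225:325],None,fx=4,fy=4,interpolation=3)
im=np.hstack([a,b])[:,:,::-1].copy()
cv2.imwrite("pics/crop.png",im)
p=ps["top"]; s=ps["scene"]
for nm,uv in dict(tread=(303.7,153.1)).items():
    print(nm,onz(p,uv,.13),onz(s,(291.6,172),.13))
print("home",onz(p,(267,179.2),.024),onz(s,(253.6,195.7),.024))
print("press",onz(s,(252.2,205.1),0))
print("clip",onz(p,(316.3,219.2),0),onz(s,(286.3,239.7),0),"glue",onz(p,(344.2,187.2),0),onz(s,(319.1,224.3),0))
print("eraser",onz(p,(211.6,228.3),0),onz(s,(195,216.9),0))
```

```text
tread [ 0.52029879 -0.41086813  0.13      ] [ 0.52153776 -0.41200461  0.13      ]
home [ 0.48654975 -0.33723767  0.024     ] [ 0.49212803 -0.31247041  0.024     ]
press [ 0.47998632 -0.31620401  0.        ]
clip [ 0.42300428 -0.46839682  0.        ] [ 4.17864446e-01 -4.67238994e-01 -1.11022302e-16] glue [ 0.51569544 -0.51844219  0.        ] [ 0.51762534 -0.50769097  0.        ]
eraser [ 0.34902038 -0.23680029  0.        ] [ 0.35041435 -0.21765563  0.        ]
```

View pics/crop.png

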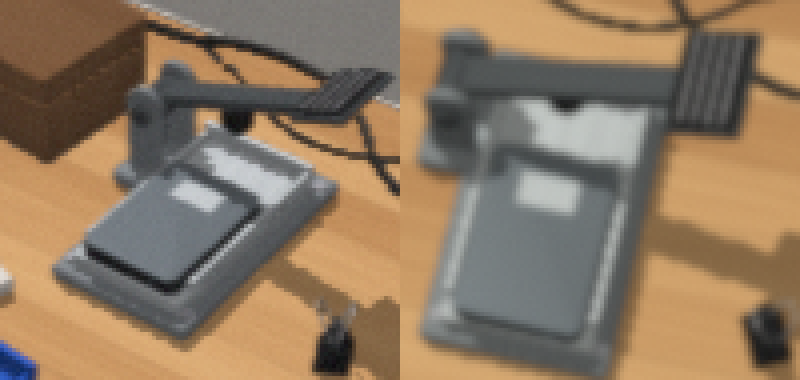

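The crop confirms the press: the drive lies short of the fence with its tag towards it, and the tread is at top crop (713,83). Next I fit the pose.

```bash
cat > fit.py <<'E'
from h import *
import pickle
from scipy.optimize import least_squares
ps=pickle.load(open("ps.pkl","rb")); s,t=ps["scene"],ps["top"]
S=lambda u,v:(205+u/4-.4,150+v/4-.4); T=lambda u,v:(225+(u-400)/4-.4,135+v/4-.4)
def model(q):
    x,y,yaw,hb,dx,dy,dyaw=q
    W=lambda P:(R.from_euler('z',yaw).apply(P)+[x,y,0])
    base=W([[-.095,.056,.012],[-.095,-.056,.012],[.095,-.056,.012]])
    d=R.from_euler('z',dyaw).apply([[-.054,.038,.014],[-.054,-.038,.014],[.054,-.038,.014],[.054,.038,.014]])+[dx,dy,hb]
    c,sn=np.cos(.34),np.sin(.34)
    tr=np.array([[.045+a,-.0795-b*c,.130+b*sn] for a,b in((.032,-.022),(.032,.022),(-.032,.022),(-.032,-.022))])
    return base,W(d),W(tr)
obs=[]
def res(q,full=False):
    b,d,tr=model(q)
    P=np.r_[proj(s,b),proj(t,b[:2]),proj(s,d),proj(t,d),proj(t,tr)]
    O=np.array([S(55,270),S(190,342),S(340,188),T(420,335),T(608,372),
     S(86,245),S(183,288),S(260,208),S(162,170),T(458,325),T(585,337),T(624,172),T(507,157),
     T(687,31),T(762,36),T(743,135),T(668,126)])
    return (P-O) if full else (P-O).ravel()
f=least_squares(res,[.48,-.33,-.2,.024,-.02,0,0],loss='soft_l1')
if __name__=="__main__":
    print(np.round(f.x,4)); print(np.round(res(f.x,True),1).tolist())
    b,d,tr=model(f.x); print("drive",np.round(d,3).tolist(),"tread",np.round(tr.mean(0),3),"base",np.round(b,3).tolist())
E
python3 fit.py
```

```text
[ 0.4716 -0.331  -0.0052  0.0163 -0.0322 -0.0007  0.049 ]
[[-1.0, -0.8], [-0.8, -2.1], [0.9, -1.6], [0.4, 0.5], [1.0, 1.6], [-1.1, 1.9], [-1.3, 1.6], [1.0, -1.0], [2.2, -0.8], [0.2, -0.4], [1.6, 2.2], [-0.3, -0.2], [-3.1, -1.6], [0.3, -1.0], [0.8, -1.5], [-0.2, 0.4], [-1.0, 1.4]]
drive [[0.384, -0.296, 0.03], [0.387, -0.372, 0.03], [0.495, -0.367, 0.03], [0.492, -0.291, 0.03]] tread [ 0.516 -0.411  0.13 ] base [[0.377, -0.275, 0.012], [0.376, -0.387, 0.012], [0.566, -0.388, 0.012]]
```

```bash
cat >> h.py <<'E'
def rows(wps,frm=None):
    """wps: list of (x,y,z,rotvec or None) world -> rows in scaled tool units"""
    o=r.get_obs(); p0=np.array(o["tcp_pos"]); R0=R.from_rotvec(o["orientation"])
    for w in wps:
        d=R0.inv().apply(np.array(w[:3])-p0)/.25
        t=(R0.inv()*R.from_rotvec(w[3])).as_rotvec()/(np.pi/2)
        print(np.round(np.r_[d,t],3).tolist())
DOWN=np.array([0,-np.pi,0])
E
python3 - <<'E'
from h import *
import pickle
ps=pickle.load(open("ps.pkl","rb")); t=ps["top"]
for n,uv,z in [("cab near-right top corner",(65,165),.2),("cab far right top",(103,58),.2),("penpot",(120,105),.15),("brownbox nearleft",(135,140),.08),("brown right",(205,170),.08)]:
    print(n,onz(t,(uv),z))
a=np.radians([74,52,30,8,-15,-42]); o=r.get_obs()["orientation"]
r0=R.from_rotvec(o); rel=(r0.inv()*R.from_rotvec(DOWN)).as_rotvec()
print(np.linalg.norm(rel))
rad=[.675,.62,.56,.53,.52,.5]
rows([(q*np.cos(x),q*np.sin(x),.33,(r0*R.from_rotvec(rel*i/5)).as_rotvec()) for i,(x,q) in enumerate(zip(a,rad))])
E
```

```text
cab near-right top corner [0.35916902 0.04480868 0.2       ]
cab far right top [0.61639118 0.05522706 0.2       ]
penpot [0.53839086 0.00500847 0.15      ]
brownbox nearleft [ 0.49361941 -0.02554718  0.08      ]
brown right [ 0.45587845 -0.20215381  0.08      ]
0.2728163308324429
[-0.017, -0.0, -0.395, -0.0, -0.0, -0.0]
[-0.944, -0.407, -0.395, 0.0, -0.0, -0.035]
[-1.566, -1.099, -0.395, 0.0, -0.0, -0.069]
[-1.942, -1.85, -0.395, 0.0, -0.0, -0.104]
[-2.08, -2.677, -0.395, 0.0, -0.0, -0.139]
[-1.792, -3.588, -0.395, 0.0, -0.0, -0.174]
```

Emit:
apply_moves(
  rows=[
    [-0.13,-0.03,-0.17,0,0,-0.04],
    [-0.27,-0.07,-0.34,0,0,-0.09],
    [-0.4,-0.1,-0.51,0,0,-0.13],
    [-0.54,-0.14,-0.68,0,0,-0.174],
    [-0.54,-0.14,-0.68,0,0,-0.174],
  ],
  claw=0,
)

```text
clock: 2.22
tcp_pos: [0.3073, 0.579, 0.4061]
orientation: [0.009, 3.137, 0.01]
contact_force: [-0.9, 0.4, 0.2]
grip_width: 0.0003
gripper_force: 0.0
```

Emit:
apply_moves(
  rows=[
    [-0.12,-0.18,0,0,0,0],
    [-0.24,-0.37,0,0,0,0],
    [-0.36,-0.55,0,0,0,0],
    [-0.48,-0.74,0,0,0,0],
    [-0.6,-0.92,0,0,0,0],
  ],
)

```text
clock: 2.85
tcp_pos: [0.4525, 0.3488, 0.4004]
orientation: [0.002, -3.141, 0.001]
contact_force: [0.4, 0.1, -1.4]
grip_width: 0.0004
gripper_force: 0.0
```

Emit:
apply_moves(
  rows=[
    [-0.04,-0.2,0,0,0,0],
    [-0.08,-0.4,0,0,0,0],
    [-0.12,-0.6,0,0,0,0],
    [-0.16,-0.8,0,0,0,0],
    [-0.2,-1,0,0,0,0],
  ],
)

```text
clock: 3.48
tcp_pos: [0.5022, 0.0992, 0.4005]
orientation: [0.002, -3.141, -0.0]
contact_force: [1.0, -0.1, 1.0]
grip_width: 0.0001
gripper_force: 0.0
```

Emit:
apply_moves(
  rows=[
    [0.08,-0.2,0,0,0,0],
    [0.16,-0.4,0,0,0,0],
    [0.24,-0.6,0,0,0,0],
    [0.32,-0.8,0,0,0,0],
    [0.4,-1,0,0,0,0],
  ],
)

```text
clock: 4.1
tcp_pos: [0.4018, -0.1507, 0.4006]
orientation: [0.002, -3.141, -0.001]
contact_force: [-0.1, -0.7, 0.4]
grip_width: 0.0
gripper_force: 0.0
```

Emit:
apply_moves(
  rows=[
    [0.05,-0.2,0.1,0,0,0],
    [0.1,-0.4,0.25,0,0,0],
    [0.15,-0.6,0.45,0,0,0],
    [0.2,-0.73,0.65,0,0,0],
    [0.2,-0.73,0.88,0,0,0],
  ],
)

```text
clock: 4.72
tcp_pos: [0.3526, -0.3344, 0.1823]
orientation: [0.004, 3.14, -0.004]
contact_force: [1.6, 1.4, -0.9]
grip_width: 0.0001
gripper_force: 0.0
```

Emit:
apply_moves(
  rows=[
    [0,0,0.2,0,0,0],
    [0,0,0.34,0,0,0],
    [0,0,0.34,0,0,0],
  ],
)

```text
clock: 5.1
tcp_pos: [0.3512, -0.3305, 0.0962]
orientation: [0.001, -3.136, -0.005]
contact_force: [-0.3, -0.3, -0.3]
grip_width: -0.0001
gripper_force: 0.0
```

Run:
```python
from h import *
import fit
o=r.get_obs(); print(o["tcp_pos"])
S=r.grab_frame("scene");T=r.grab_frame("top")
a=cv2.resize(S["pixels"][150:250,200:300],None,fx=4,fy=4,interpolation=3)
b=cv2.resize(T["pixels"][140:240,215:315],None,fx=4,fy=4,interpolation=3)
_,d,tr=fit.model(fit.f.x); tcp=np.array(o["tcp_pos"])
for im,p,o0 in((a,S,(200,150)),(b,T,(215,140))):
    for P,c in((d,(255,0,0)),(tr,(255,255,0)),(tcp[None],(0,255,0)),([[.356,-.334,.03]],(255,0,255))):
        for q in proj(p,P): cv2.circle(im,tuple(int(v) for v in (q-o0+.4)*4),3,c,-1)
cv2.imwrite("pics/c2.png",np.hstack([a,b])[:,:,::-1])
```

```text
[ 0.3512092  -0.33048251  0.09620524]
```

View pics/c2.png

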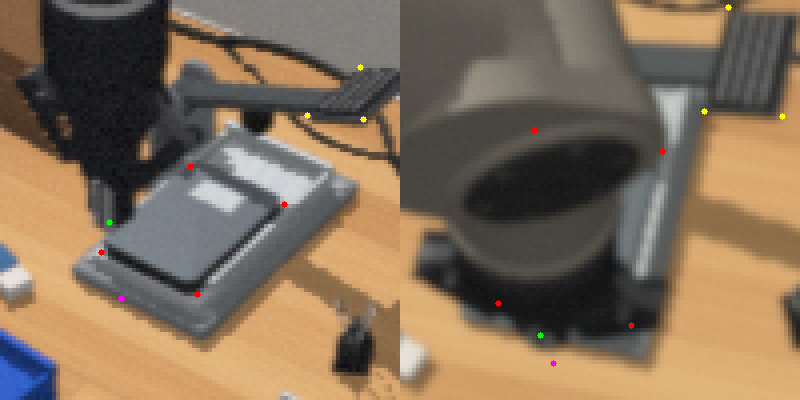

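The crop shows the shut fingers above the open front of the bed. The drive's near corners are at scene crop (107,245) and (200,285), a bit inward of the fit, so there is room to descend.

Emit:
apply_moves(
  rows=[
    [0,0,0.13,0,0,0],
    [0,0,0.26,0,0,0],
    [0,0,0.26,0,0,0],
  ],
)

```text
clock: 5.58
tcp_pos: [0.3531, -0.3319, 0.0338]
orientation: [0.001, -3.141, -0.001]
contact_force: [0.4, -0.3, 0.2]
grip_width: -0.0002
gripper_force: 0.0
```

Emit:
apply_moves(
  rows=[
    [0,0,0.014,0,0,0],
    [-0.04,0,0.014,0,0,0],
    [-0.08,0,0.014,0,0,0],
    [-0.12,0,0.014,0,0,0],
    [-0.12,0,0.014,0,0,0],
  ],
)

```text
clock: 6.2
tcp_pos: [0.3843, -0.3323, 0.0301]
orientation: [-0.003, 3.141, -0.001]
contact_force: [1.0, -0.3, -0.6]
grip_width: -0.0004
gripper_force: 0.0
```

Run:
```python
from h import *
S=r.grab_frame("scene");o=r.get_obs();print(o["tcp_pos"],o["contact_force"])
im=cv2.resize(S["pixels"][155:255,205:305],None,fx=6,fy=6,interpolation=3)
cv2.imwrite("pics/c3.png",im[:,:,::-1])
```

```text
[ 0.38356449 -0.33221536  0.03004213] [-0.84048743 -0.14654321 -0.41570126]
```

View pics/c3.png

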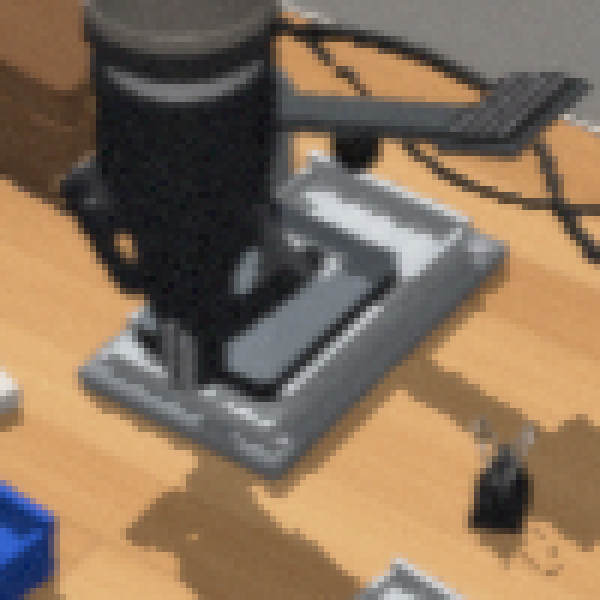

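The fingers are at the drive's end face (crop 200,370), at the right height and centred. I'll keep pushing in +x.

Emit:
apply_moves(
  rows=[
    [-0.025,0,0,0,0,0],
    [-0.05,0,0,0,0,0],
    [-0.075,0,0,0,0,0],
    [-0.1,0,0,0,0,0],
    [-0.12,0,0,0,0,0],
  ],
)

```text
clock: 6.88
tcp_pos: [0.4135, -0.3322, 0.03]
orientation: [-0.001, 3.142, 0.0]
contact_force: [-1.0, 0.0, -1.2]
grip_width: -0.0001
gripper_force: 0.5
```

Emit:
apply_moves(
  rows=[
    [-0.01,0,0,0,0,0],
    [-0.02,0,0,0,0,0],
    [-0.03,0,0,0,0,0],
    [-0.04,0,0,0,0,0],
  ],
)

```text
clock: 7.38
tcp_pos: [0.4228, -0.3322, 0.03]
orientation: [0.001, -3.141, -0.001]
contact_force: [-7.6, 0.2, 2.2]
grip_width: 0.0001
gripper_force: 3.5
```

Emit:
apply_moves(
  rows=[
    [-0.006,0,0,0,0,0],
    [-0.012,0,0,0,0,0],
    [-0.012,0,0,0,0,0],
  ],
)

```text
clock: 7.75
tcp_pos: [0.4228, -0.3322, 0.0299]
orientation: [-0.002, -3.137, -0.003]
contact_force: [-9.1, 0.5, 6.8]
grip_width: 0.0002
gripper_force: 4.6
```

Run:
```python
from h import *
S=r.grab_frame("scene");o=r.get_obs();print(o["tcp_pos"],o["contact_force"])
im=cv2.resize(S["pixels"][155:255,205:305],None,fx=6,fy=6,interpolation=3)
cv2.imwrite("pics/c4.png",im[:,:,::-1])
```

```text
[ 0.42279944 -0.33218944  0.02987542] [-8.32226363  1.53299514  6.46101948]
```

View pics/c4.png

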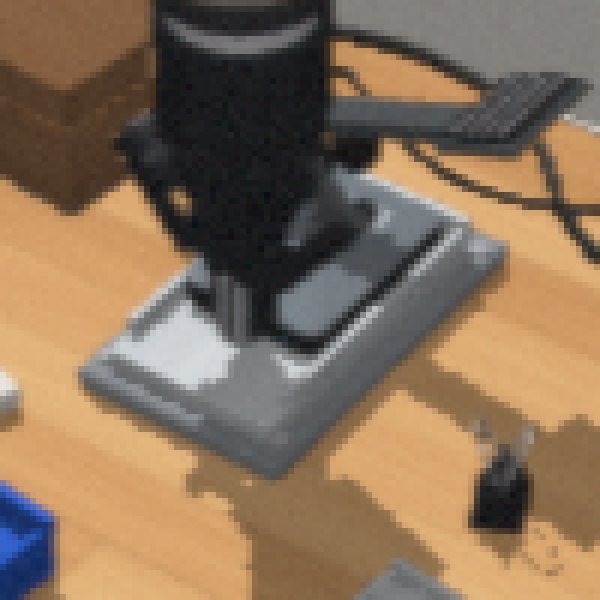

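The gap is closed (drive front edge at the fence, crop ~(440,225)) and resistance rose to 9 N, so the drive is home. I'll back off, rise, and go above the tread.

Emit:
apply_moves(
  rows=[
    [0.05,0,0,0,0,0],
    [0.08,0,0,0,0,0],
    [0.08,0,-0.25,0,0,0],
    [0.08,0,-0.5,0,0,0],
    [0.08,0,-0.7,0,0,0],
  ],
)

```text
clock: 8.43
tcp_pos: [0.4062, -0.3327, 0.2074]
orientation: [-0.0, 3.14, -0.001]
contact_force: [1.3, 0.7, -0.8]
grip_width: -0.0001
gripper_force: 0.0
```

Emit:
apply_moves(
  rows=[
    [-0.15,-0.1,0,0,0,0],
    [-0.3,-0.23,0,0,0,0],
    [-0.45,-0.34,0,0,0,0],
    [-0.45,-0.34,0,0,0,0],
  ],
)

```text
clock: 8.93
tcp_pos: [0.5208, -0.4184, 0.2044]
orientation: [-0.003, 3.141, -0.002]
contact_force: [-0.2, 0.0, -0.0]
grip_width: 0.0002
gripper_force: 0.0
```

Run:
```python
from h import *
S=r.grab_frame("scene");T=r.grab_frame("top");o=r.get_obs();print(o["tcp_pos"],o["contact_force"])
a=S["pixels"][140:240,215:315];b=T["pixels"][120:220,235:335]
for p in(S,T):print([(np.round(d["point"],1).tolist(),round(d["conf"],2)) for d in r.landmark_of(p,"tread")], proj(p,o["tcp_pos"]))
cv2.imwrite("pics/c5.png",cv2.resize(np.hstack([a,b]),None,fx=4,fy=4,interpolation=3)[:,:,::-1])
```

```text
[ 0.51786573 -0.41730135  0.20455059] [-0.07916338 -0.36282518  0.39070599]
[([288.9, 171.8], 0.55)] [[294.12537396 149.21444921]]
[([304.6, 151.7], 0.92)] [[309.09931177 138.81837502]]
```

View pics/c5.png

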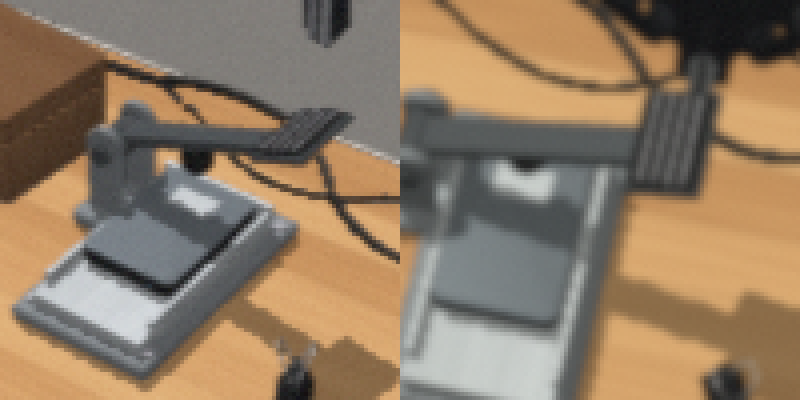

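The picture shows the drive at the fence with its tag under the foot, and the fingers above the tread (left crop (325,20), tread (305,135)). Now I descend.

Emit:
apply_moves(
  rows=[
    [0,0,0.13,0,0,0],
    [0,0,0.24,0,0,0],
    [0,0,0.29,0,0,0],
    [0,0,0.34,0,0,0],
    [0,0,0.34,0,0,0],
  ],
)

```text
clock: 9.75
tcp_pos: [0.5183, -0.4172, 0.1201]
orientation: [0.0, -3.141, -0.0]
contact_force: [-1.4, 0.4, 2.2]
grip_width: 0.0006
gripper_force: 1.1
```

Emit:
apply_moves(
  rows=[
    [0,0,0.02,0,0,0],
    [0,0,0.04,0,0,0],
    [0,0,0.06,0,0,0],
    [0,0,0.06,0,0,0],
  ],
)

```text
clock: 10.25
tcp_pos: [0.5187, -0.4173, 0.1048]
orientation: [-0.001, 3.141, -0.0]
contact_force: [0.4, -1.2, 3.9]
grip_width: -0.0
gripper_force: 1.6
```

Emit:
apply_moves(
  rows=[
    [0,0,0.02,0,0,0],
    [0,0,0.04,0,0,0],
    [0,0,0.04,0,0,0],
  ],
)

```text
clock: 10.62
tcp_pos: [0.5185, -0.4172, 0.0946]
orientation: [0.001, -3.141, -0.0]
contact_force: [0.3, -1.6, 3.7]
grip_width: 0.0001
gripper_force: 1.8
```

Emit:
apply_moves(
  rows=[
    [0,0,0.01,0,0,0],
    [0,0,0.02,0,0,0],
    [0,0,0.02,0,0,0],
  ],
)

```text
clock: 11.0
tcp_pos: [0.5185, -0.4174, 0.0899]
orientation: [0.001, -3.142, 0.0]
contact_force: [0.6, -2.6, 4.4]
grip_width: -0.0
gripper_force: 2.0
```

Emit:
apply_moves(
  rows=[
    [0,0,0.01,0,0,0],
    [0,0,0.02,0,0,0],
    [0,0,0.02,0,0,0],
  ],
)

```text
clock: 11.38
tcp_pos: [0.5185, -0.4173, 0.0849]
orientation: [0.001, -3.141, -0.0]
contact_force: [-0.8, -2.4, 4.4]
grip_width: -0.0
gripper_force: 2.1
```

Emit:
apply_moves(
  rows=[
    [0,0,0.008,0,0,0],
    [0,0,0.016,0,0,0],
    [0,0,0.016,0,0,0],
  ],
)

```text
clock: 11.75
tcp_pos: [0.5184, -0.4173, 0.0809]
orientation: [0.001, -3.141, 0.0]
contact_force: [0.5, -3.6, 4.5]
grip_width: 0.0003
gripper_force: 2.2
```

Emit:
apply_moves(
  rows=[
    [0,0,0.008,0,0,0],
    [0,0,0.012,0,0,0],
    [0,0,0.012,0,0,0],
  ],
)

```text
clock: 12.12
tcp_pos: [0.5185, -0.4174, 0.078]
orientation: [0.001, -3.142, 0.0]
contact_force: [0.2, -4.0, 5.2]
grip_width: 0.0003
gripper_force: 2.4
```

Emit:
apply_moves(
  rows=[
    [0,0,0.006,0,0,0],
    [0,0,0.012,0,0,0],
    [0,0,0.012,0,0,0],
  ],
)

```text
clock: 12.5
tcp_pos: [0.5185, -0.4174, 0.075]
orientation: [0.001, -3.142, 0.0]
contact_force: [0.1, -4.2, 4.9]
grip_width: 0.0001
gripper_force: 2.5
```

Emit:
apply_moves(
  rows=[
    [0,0,0.006,0,0,0],
    [0,0,0.012,0,0,0],
    [0,0,0.012,0,0,0],
  ],
)

```text
clock: 12.88
tcp_pos: [0.5185, -0.4174, 0.0721]
orientation: [-0.001, 3.142, -0.0]
contact_force: [0.2, -4.8, 5.3]
grip_width: -0.0002
gripper_force: 2.6
```

Emit:
apply_moves(
  rows=[
    [0,0,0.006,0,0,0],
    [0,0,0.01,0,0,0],
    [0,0,0.01,0,0,0],
  ],
)

```text
clock: 13.25
tcp_pos: [0.5185, -0.4175, 0.0697]
orientation: [-0.001, 3.141, -0.0]
contact_force: [-0.7, -5.3, 5.5]
grip_width: 0.0001
gripper_force: 2.8
```

Emit:
apply_moves(
  rows=[
    [0,0,0.006,0,0,0],
    [0,0,0.01,0,0,0],
    [0,0,0.01,0,0,0],
  ],
)

```text
clock: 13.62
tcp_pos: [0.5186, -0.4177, 0.0684]
orientation: [-0.0, 3.141, -0.0]
contact_force: [-3.4, -2.8, 14.2]
grip_width: 0.0002
gripper_force: 7.1
```

Emit:
apply_moves(
  rows=[
    [0,0,0.006,0,0,0],
    [0,0,0.01,0,0,0],
    [0,0,0.01,0,0,0],
  ],
)

```text
clock: 14.0
tcp_pos: [0.5186, -0.4178, 0.0675]
orientation: [0.0, 3.14, 0.001]
contact_force: [-4.7, 1.5, 25.6]
grip_width: 0.0002
gripper_force: 12.7
```

Emit:
apply_moves(
  rows=[
    [0,0,-0.006,0,0,0],
    [0,0,-0.006,0,0,0],
    [0,0,-0.006,0,0,0],
    [0,0,-0.006,0,0,0],
    [0,0,-0.006,0,0,0],
  ],
)

```text
clock: 14.62
tcp_pos: [0.5186, -0.4177, 0.0681]
orientation: [-0.0, 3.14, 0.0]
contact_force: [-3.9, 0.1, 17.8]
grip_width: -0.0
gripper_force: 9.2
```

Emit:
apply_moves(
  rows=[
    [0,0,0,0,0,0],
    [0,0,0,0,0,0],
    [0,0,0,0,0,0],
    [0,0,0,0,0,0],
  ],
)

```text
clock: 15.12
tcp_pos: [0.5186, -0.4177, 0.068]
orientation: [-0.0, 3.14, 0.0]
contact_force: [-3.9, -0.9, 18.1]
grip_width: -0.0002
gripper_force: 9.2
```

Held at 18 N for over a second. Now I release slowly so the pedal doesn't snap up.

Emit:
apply_moves(
  rows=[
    [0,0,-0.04,0,0,0],
    [0,0,-0.08,0,0,0],
    [0,0,-0.12,0,0,0],
    [0,0,-0.16,0,0,0],
    [0,0,-0.2,0,0,0],
  ],
)

```text
clock: 15.75
tcp_pos: [0.5187, -0.4161, 0.1161]
orientation: [0.002, -3.141, -0.003]
contact_force: [0.3, 2.6, 1.7]
grip_width: 0.0002
gripper_force: 1.1
```

Emit:
apply_moves(
  rows=[
    [0,0,-0.04,0,0,0],
    [0,0,-0.08,0,0,0],
    [0,0,-0.2,0,0,0],
    [0,0,-0.4,0,0,0],
    [0,0,-0.4,0,0,0],
  ],
)

```text
clock: 16.38
tcp_pos: [0.5195, -0.4202, 0.2206]
orientation: [0.001, 3.136, -0.009]
contact_force: [-0.8, 0.5, -0.5]
grip_width: 0.0002
gripper_force: 0.0
```

Run:
```python
from h import *
S=r.grab_frame("scene");T=r.grab_frame("top");o=r.get_obs();print(o["clock"],o["tcp_pos"],o["contact_force"])
a=S["pixels"][140:240,215:315];b=T["pixels"][120:220,235:335]
cv2.imwrite("pics/c6.png",cv2.resize(np.hstack([a,b]),None,fx=4,fy=4,interpolation=3)[:,:,::-1])
```

```text
16.475 [ 0.51833078 -0.41772603  0.21643641] [-0.21240481  0.41268192 -0.34848703]
```

View pics/c6.png

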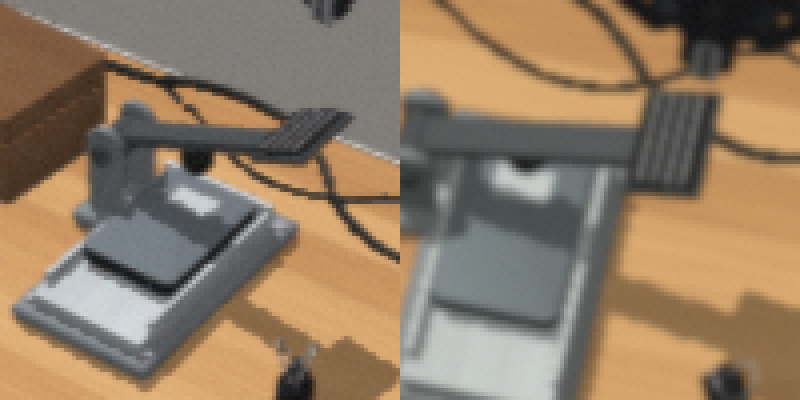

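The picture matches the one taken before pressing: pedal fully up (tread at (305,135)), drive home at the fence, clip undisturbed, gripper clear. I'll hand in.

```bash
python3 -c "
from bench import r
print(r.hand_in())"
```

```text
the job is handed in; nothing more can be done
None
```

I pushed the drive home against the fence and held the pedal at its stop for about a second at 18 N on the tread, after a brief 26 N peak. I then let it come fully up and handed the job in at about 16.5 s; no verdict came back.

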